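# Close and lock the filter cover of a bench dust extractor

## Task

The filter of the bench dust extractor has just been changed and its hinged cover still stands open. Without grasping or lifting anything, push the cover down shut onto its gasket, set a fingertip in the slot of the round quarter-turn lock on it, and turn the lock clockwise (seen from above) a quarter turn until it stops, so that its cam draws the cover down and locks it. Leave the bottles, the plaster cast and the tweezers round it where they are, and take the hand away.

Things in the scene. Friction and masses are not known exactly. Their poses are not given: they have to be found in the camera images.
- extractor: Fixed, heavy white sheet-metal box, open at the top, 200 (its x) x 240 (its y) mm, black gasket on its rim 100 mm above the bench. Origin: centre of its underside, on the bench; x points from the front (switch, knob and air slots, facing the robot) to the back (hinge), z up. A hose spigot sticks out 28 mm from its left (+y) side.
- cover (a joint): Angle of the cover, rad: 0 = drawn down and locked; 0.014 to 0.018 = shut but unlocked, 3 mm proud on the springy gasket; starts open at 0.55 to 0.95. The stiff hinge leaves the cover where it is put; 1 to 4 N down near the front edge moves it. If the lock is turned before the cover is shut, its cam lands on the keeper pin and the cover stays open.
- cover_hinge (a point): Middle of the hinge axis at the back of the cover, 101 mm above the bench. The frame turns with the cover: x from its front edge towards the hinge, y along the axis, z out of its outer (upper) face. The cover is a white plate 8 mm thick and 244 mm wide, from 6 to 209 mm in front of the axis, its outer face 4 mm above the axis.
- cover_lip (a point): Point on the outer face of the cover, 4 mm behind the middle of its front edge, 205 mm from the hinge axis; turns with the cover. With the cover shut it is about 105 to 108 mm above the bench.
- slot (a point): Centre of the floor of the lock's slot, on the lock's axis, 151 mm in front of the hinge axis, middle of the cover's width. The slot is 30 mm wide, 16 mm deep, straight-sided, and runs right across the dial, open at both ends. The frame turns with the lock: x along the slot, y across it, z out of the cover. Cover shut: 108 to 111 mm above the bench.
- dial_top (a point): Centre of the lock at the height of its top, 16 mm above the slot's floor. The lock is a round grey dial 76 mm across, 19 mm high, on an aluminium ring near the front of the cover; the slot leaves two half-moon cheeks, each 23 mm wide. Cover shut: 124 to 127 mm above the bench.
- cam (a joint): Turn of the lock, rad, clockwise from above: 0 = unlocked (slot runs front to back), 1.57 = locked (slot parallel to the front edge), stops at both ends; starts at 0 to 0.15; stays where it is left. It takes about 0.05 N m, and up to about 0.2 while the cam draws the cover down (from about 0.4 to 1.3 rad): 3 to 10 N by a fingertip 22 mm off the axis.
- bottle_a: Loose dropper bottle with a white cap, 26 mm across, 73 mm tall, origin under its base; stands to the right of the extractor. Not to be disturbed.
- bottle_b: Loose dropper bottle with a black cap, 26 mm across, 73 mm tall, origin under its base; stands to the right of the extractor. Not to be disturbed.
- cast: Loose white plaster jaw, 56 x 60 x 28 mm, origin under its base; lies to the left of the extractor. Not to be disturbed.
- tweezers: Loose steel tweezers, 150 mm long (along y), 9 mm high, origin under the middle; lie in front of the extractor. Not to be disturbed.

How it is judged:
By the outcome, as a careful person would: the job done as asked, in the order asked, and still so for the second after the job is handed in, with the robot touching nothing.
It also fails if it takes over 45 s, if anything falls off the work surface, if the arm or the gripper's body presses on something with over 40 N, if the wrist force passes 120 N, or if a joint passes its speed limit or range.

## Robot

A 7-joint arm with a two-finger parallel gripper is mounted at the origin on a cart in front of the work surface, level with it; the furniture and walls round the work are solid. World frame = base frame: x ahead of the robot, y to its left, z up, the work surface at z = 0. Lengths are in m, angles in rad, forces in N, time in s.
With the tool pointing down it reaches from about 0.425 to 0.925 m from the base axis. Payload 6.8 kg.
Tool frame: the origin (TCP) lies on the front face of the gripper's body, between the roots of the fingers; the fingertips stand 73 mm ahead of it and the grasp point (between the pads) lies 54 mm ahead of it (env.nose_length is the distance from the TCP to the fingertips, in m); z points along the fingers, y is the line along which they close (so a half turn about z gives the same grasp; the last joint's range is limited). The gripper opens to 85 mm and grips with 20 to 120 N. Pads are 22 mm wide; open, the fingers measure 114 mm over their backs; the gripper's body (76 mm by 85 mm) begins 54 mm behind the grasp point. The pads swing forward as they close: fully open they stand 13 mm farther back than shut.
Start: joints at [1.15, 0.477, 0.022, 1.555, -0.011, 1.109, -0.083], TCP at [0.208, -0.642, 0.304] pointing down, gripper open.
Joint ranges: [-2.96, 2.96], [-0.34, 2.1], [-1.41, 1.46], [0.24, 2.44], [-1.37, 4.51], [0.17, 1.92], [-2.96, 2.96]. Speed limits (rad/s): [2.39, 2.39, 3.14, 3.14, 3.14, 3.14, 3.14].

## Interface

Orientations are given as a unit quaternion [w, x, y, z].
In Python, from cell import env, kin, camera, calibration, job gives the robot as it stands. The module is installed in compiled form; this text tells all that it offers. Calls block until the motion is done:
- env.reach(position, orientation): joint-space move of the TCP to a pose.
- env.movel(position, velocity=0.15, rot=None, stop_force=None): straight line of the TCP; rot=None keeps the orientation; velocity is the mean speed in m/s. With stop_force (N) it stops when the force on the tool has changed by that much, and returns True; else False.
- env.goto_joints(angles): joint-space move.
- env.grip(opening, f_grip=None): finger opening in m; f_grip is the grip in N (None keeps the last); returns when the fingers have stopped.
- env.dwell(seconds).
- kin.inverse_kinematics(position, orientation): joint angles nearest the present ones, or None.
- env.get_state(): the state.
- camera(name): name is "scene" or "top" or "wrist"; returns (picture, depth): 420x560x3 uint8, blue, green, red; 420x560 float32, m along the optical axis (not along the pixel's ray), 0 where there is no reading.
- calibration(name): a dict with "fx", "fy", "cx", "cy" (pixels), "rvec" (rotation vector, rad) and "tvec" (3), from world to camera coordinates, as OpenCV has them. Camera axes: x right, y down, z forward; pixel columns grow to the right and rows downward; lengths in m; the calibration is good to about 2 mm. A picture is of the moment at which its call begins: read the wrist's pose just before it. calibration takes no time and is no camera call; for the wrist camera it gives the pose at the moment of the call.
A pose or a line that the arm cannot do raises env.PlanningError and nothing moves.
- job.job_done(): hands the job in; it is judged then, once.
The state is a dict: "time": time; "qpos": joint angles; "joint_velocities": joint speeds; "joint_torque": joint torques, N m; "tcp_pos": TCP position; "orientation": TCP orientation; "force": force on the tool from outside, world axes, zero at the start; "torque": the same for the moment, N m; "opening": finger opening in m; "gripper_force": force on a finger pad.
Only numpy, scipy, OpenCV 4.12 (cv2) and the standard library are available. Lean on these libraries where they do the work, as an engineer would, in place of code of your own. Each camera call takes 0.05 s, during which the arm holds its last target. There are 200 camera calls.

## Working session

There is one attempt and no reset: what is moved stays moved. The work goes in short steps, each a Python script; the robot and the scene stay as the last script left them, time stands still between calls to the robot, and variables do not carry over. Pictures are saved under pics/ and viewed, at most 10 in all, crops included, and the job is handed in when it is done.

```bash
mkdir -p pics; cat > h.py <<'E'
import numpy as np, cv2
from cell import env, kin, camera, calibration, job
def cam(name):
    c=calibration(name); p,d=camera(name); return p,d,c
def world(c,d,u,v):
    z=d[v,u]; R=cv2.Rodrigues(np.array(c["rvec"],float))[0]
    pc=np.array([(u-c["cx"])/c["fx"]*z,(v-c["cy"])/c["fy"]*z,z])
    return R.T@(pc-np.array(c["tvec"]).ravel())
def cloud(c,d):
    R=cv2.Rodrigues(np.array(c["rvec"],float))[0]
    v,u=np.mgrid[:d.shape[0],:d.shape[1]]
    pc=np.stack([(u-c["cx"])/c["fx"]*d,(v-c["cy"])/c["fy"]*d,d],-1)
    return (pc-np.array(c["tvec"]).ravel())@R
E
python3 - <<'E'
from h import *
for n in("scene","top"):
    p,d,c=cam(n); np.savez(f"{n}0.npz",p=p,d=d,**{k:np.array(c[k]) for k in c})
    cv2.imwrite(f"pics/{n}0.png",p)
s=env.get_state(); print(s["time"],s["tcp_pos"],s["orientation"],s["force"])
E
```

```text
0.1 [ 0.20757829 -0.64185492  0.30302278] [-7.92661404e-04  9.87789690e-01  1.55791094e-01 -1.86615237e-04] [ 0.4137778  -0.13111415  0.49581809]
```

View pics/scene0.png

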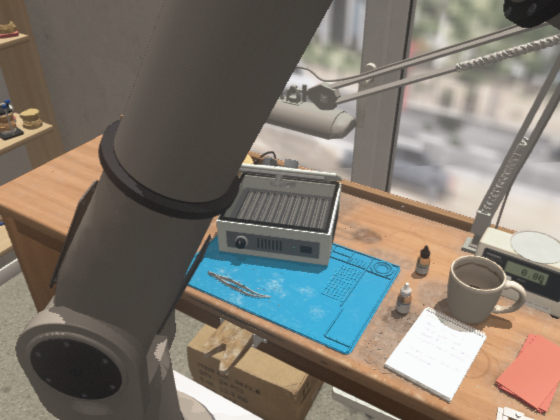

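View pics/top0.png

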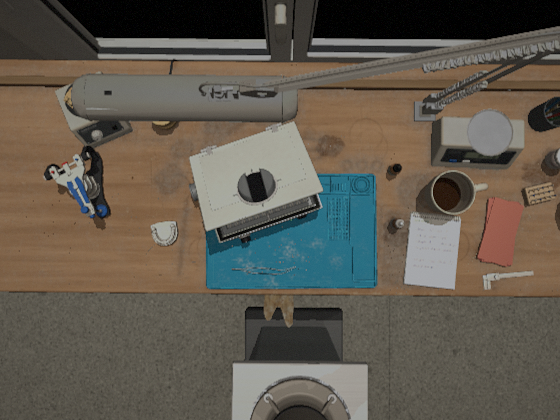

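The scene view shows the extractor open with the tweezers in front of it. In the top view the cover has corners at about (190,157), (294,127), (322,190) and (215,227), the dial is at (257,185) and the cast at (164,234). A lamp tube hangs behind the hinge at about (180,98).

```bash
python3 - <<'E'
from h import *
z=np.load("top0.npz"); c={k:z[k] for k in("fx","fy","cx","cy","rvec","tvec")}; W=cloud(c,z["d"])
m=np.zeros((420,560),np.uint8); cv2.fillPoly(m,[np.array([[196,162],[290,134],[315,185],[217,220]])],1)
cv2.circle(m,(257,185),24,0,-1)
P=W[m>0]; 
for _ in range(4):
    o=P.mean(0); n=np.linalg.svd(P-o,full_matrices=False)[2][2]; n*=np.sign(n[2]); r=(P-o)@n; P=P[abs(r)<max(.004,2.5*r.std())]
print("plane",o,n,r.std(),len(P),"angle",np.arccos(n[2]))
# cover points in plane
M=cv2.dilate(m,np.ones((40,40)))>0
Q=W[M&(z["d"]>0)]; Q=Q[abs((Q-o)@n)<.004]
ax=np.cross([0,0,1],n); ax/=np.linalg.norm(ax); f=np.cross(n,ax)
print("axis",ax,"yaw",np.arctan2(ax[1],ax[0]))
a=(Q-o)@ax; b=(Q-o)@f; print(np.percentile(a,[0,.5,99.5,100]),np.percentile(b,[0,.5,99.5,100]))
h=Q@n
rect=cv2.minAreaRect(np.c_[a,b].astype(np.float32)); bp=cv2.boxPoints(rect); print(rect)
print([ (o+x*ax+y*f).round(3) for x,y in bp])
D=W[170:201,242:273].reshape(-1,3); hh=(D-o)@n; t=D[(hh>.012)&(hh<.03)]; print("dial pts",np.percentile(hh,[5,50,95]),t.mean(0))
for nm,u,v in(("cast",164,234),("botA",399,224),("botB",396,168),("lamp",180,98),("lamp_end",290,100),("lamplow",180,120),("slot",257,185),("rimfront",268,224),("tw",235,268),("tw",265,270),("tw",295,267)): print(nm,W[v,u].round(3))
q=z["p"];cr=cv2.resize(q[100:290,130:350],None,fx=3.4,fy=3.0); cv2.imwrite("pics/crop0.png",cv2.resize(q[110:290,140:340],(800,600)[::1] and (660,594),interpolation=cv2.INTER_CUBIC))
E
```

```text
plane [0.58301686 0.10609157 0.16524725] [0.52226566 0.18569631 0.83231933] 0.001480479096467744 4342 angle 0.5875174205922405
axis [-0.33501263  0.94221364  0.        ] yaw 1.912414960873753
[-0.12061022 -0.11904344  0.12170052  0.12353149] [-0.1121441  -0.10575402  0.1012542   0.10372302]
((0.0013195723295211792, -0.004207722842693329), (0.2155246138572693, 0.24395473301410675), 89.83013916015625)
[array([0.711, 0.023, 0.103]), array([0.63 , 0.253, 0.103]), array([0.461, 0.194, 0.222]), array([ 0.542, -0.036,  0.223])]
dial pts [-0.00014534  0.00461741  0.02044379] [0.55541239 0.09382531 0.20715642]
cast [0.451 0.321 0.014]
botA [ 0.479 -0.218  0.069]
botB [ 0.606 -0.212  0.066]
lamp [0.713 0.24  0.257]
lamp_end [0.711 0.031 0.257]
lamplow [0.677 0.245 0.229]
slot [0.555 0.096 0.186]
rimfront [0.477 0.075 0.103]
tw [0.372 0.154 0.002]
tw [0.368 0.083 0.001]
tw [0.376 0.013 0.002]
```

View pics/crop0.png

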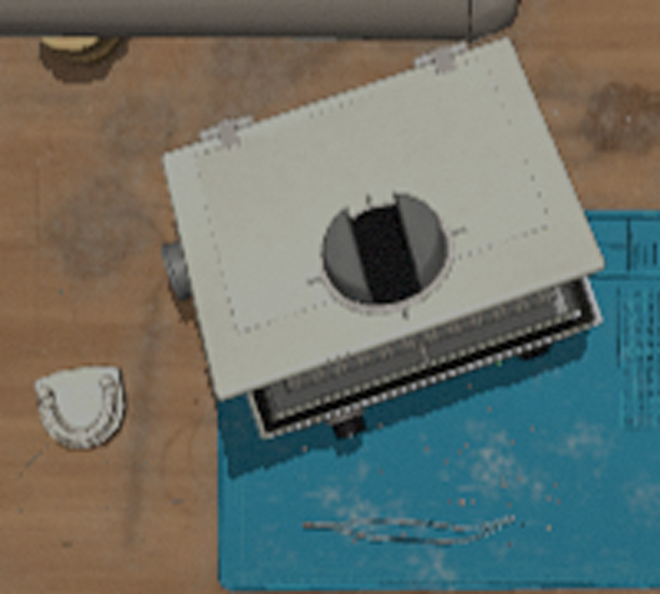

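The crop shows the dial with its slot about front to back. The cover plane fit gives an angle of 0.588 rad, and the hinge comes out at 103 mm (nominally 101). Next I check the IK and move above the lip, to the right of the dial.

```bash
cat >> h.py <<'E'
H=np.array([.6638,.1356,.102]); YAW=.3416
X=np.array([np.cos(YAW),np.sin(YAW),0]); Y=np.array([-np.sin(YAW),np.cos(YAW),0]); Z=np.array([0,0,1.])
Q=lambda a: np.array([0,np.cos(a/2),np.sin(a/2),0])
N=env.nose_length
E
python3 - <<'E'
from h import *
p=H-.151*X; p[2]=.115+N
for s in(1,-1):
  for da in(0,-.8,-1.57,-1.75):
    q=kin.inverse_kinematics(p,Q(YAW+s*np.pi/2+da)); print(s,da,None if q is None else np.round(q,2))
def tip(th,r=.196,y=-.062):  # tip centre touching the cover
    re=r+.011*np.cos(th); return H-X*r*np.cos(th)+Y*y+Z*(re*np.sin(th)+.004*np.cos(th))
s=env.get_state(); env.movel(s["tcp_pos"]+[0,0,.08]); env.grip(0.0,20)
t=tip(.62)+Z*N; env.reach(t+Z*.06,Q(YAW))
s=env.get_state(); print(s["time"],s["tcp_pos"],s["opening"],s["force"],s["qpos"].round(2) if hasattr(s["qpos"],"round") else s["qpos"], t)
p,d,c=cam("wrist"); cv2.imwrite("pics/w1.png",p)
E
```

```text
1 0 [ 0.36  0.51 -0.81  1.97  0.48  0.86 -0.37]
1 -0.8 [ 0.31  0.49 -0.74  1.97  0.43  0.84 -1.13]
1 -1.57 [ 0.22  0.46 -0.62  1.98  0.36  0.82 -1.83]
1 -1.75 [ 0.2   0.45 -0.59  1.98  0.34  0.81 -2.  ]
-1 0 [-1.05  0.63  1.06  2.06 -0.73  0.89 -2.37]
-1 -0.8 [ 0.6   0.7  -1.19  1.95  0.77  1.03  1.74]
-1 -1.57 [ 0.48  0.58 -0.99  1.96  0.61  0.93  1.1 ]
-1 -1.75 [ 0.49  0.59 -1.01  1.96  0.63  0.94  0.9 ]
4.1667 [0.53446501 0.02268053 0.35685026] -0.000387175606674705 [-0.91706207 -0.64524522  0.50407483] [ 0.39  0.26 -0.65  1.79  0.17  1.15 -1.55] [0.53426661 0.02374389 0.29694022]
```

View pics/w1.png

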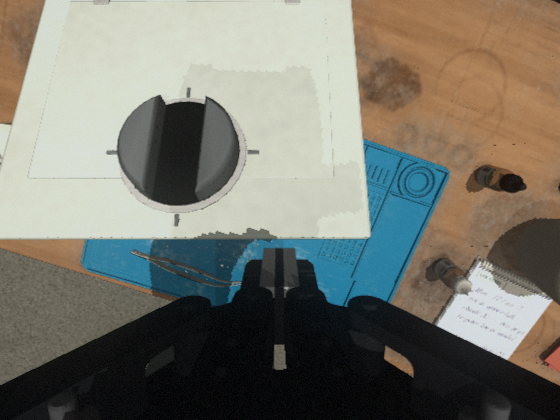

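The wrist view shows the closed fingertips near (280,265), right of the dial at (182,152) and near the front edge at row 237. Now I push along the arc.

```bash
python3 - <<'E'
from h import *
def tip(th,r=.187,y=-.062):
    re=r+.011*np.cos(th); return H-X*r*np.cos(th)+Y*y+Z*(re*np.sin(th)+.004*np.cos(th))
env.movel(tip(.62)+Z*N)
f0=np.array(env.get_state()["force"])
for th in np.arange(.55,.03,-.08):
    env.movel(tip(th)+Z*N,velocity=.08); s=env.get_state(); print(round(th,2),np.round(np.array(s["force"])-f0,1),np.round(s["tcp_pos"]-tip(th)-Z*N,4))
e=tip(0)+Z*(N-.006)
print(env.movel(e,velocity=.02,stop_force=12)); s=env.get_state(); print(s["time"],np.round(s["force"]-f0,1),s["tcp_pos"][2]-N)
env.movel(s["tcp_pos"]+Z*.13)
c0=H-.151*X; env.reach(c0+Z*(.18+N-c0[2])-X*.03,Q(YAW+np.pi/2))
s=env.get_state();print(s["time"])
p,d,c=cam("wrist"); cv2.imwrite("pics/w2.png",p); np.savez("w2.npz",p=p,d=d,**{k:np.array(c[k]) for k in c})
E
```

```text
0.55 [-1.3  0.5  0.2] [-0.0003 -0.0003  0.0002]
0.47 [-0.3  0.9  1.1] [-0.0005 -0.0002 -0.0004]
0.39 [-1.  -0.2  0.3] [-0.0005 -0.0001 -0.0005]
0.31 [-0.3  0.1  0.2] [-0.0003 -0.0001 -0.0004]
0.23 [-1.   0.4  0.5] [-0.0003 -0.0001 -0.0003]
0.15 [-0.9 -0.2  0.3] [-0.0004 -0.0001 -0.0005]
0.07 [-1.6 -0.2  0.9] [-0.0004 -0.     -0.0005]
True
7.925 [-3.3 -0.2  9.2] 0.10533138761263164
10.1
```

View pics/w2.png

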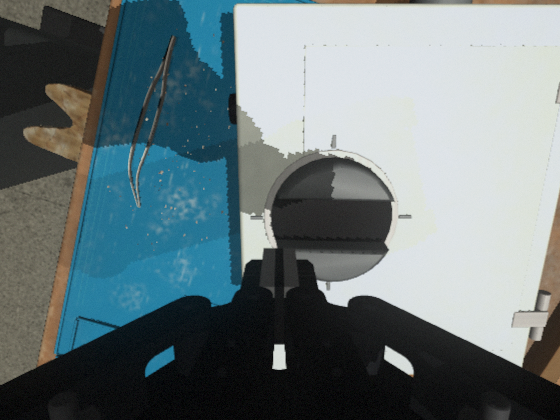

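The cover looks shut, with the dial at (330,218) and the slot running front to back. I refine the dial pose and cover angle from the depth.

```bash
python3 - <<'E'
from h import *
z=np.load("w2.npz"); c={k:z[k] for k in("fx","fy","cx","cy","rvec","tvec")}; W=cloud(c,z["d"])
P=W[60:140,320:540].reshape(-1,3); o=P.mean(0); n=np.linalg.svd(P-o,full_matrices=False)[2][2]; n*=np.sign(n[2]); print("cover",o,n,"tilt",-n@X)
V,U=np.mgrid[:420,:560]; near=(np.hypot(U-333,V-216)<72)
D=W[near&(W[...,2]>.117)&(W[...,2]<.135)]
loc=lambda p:np.c_[(p-H)@X,(p-H)@Y]
L=loc(D); print("cheek z",np.median(D[:,2]),len(D),np.percentile(L,[1,99],axis=0))
# upper cheek in image & slot
for s,(a,b) in {"up":(170,196),"down":(254,276)}.items():
    S=(V>a)&(V<b)&near&(W[...,2]>.117)&(W[...,2]<.135); print(s,loc(W[S]).min(0),loc(W[S]).max(0))
S=near&(V>204)&(V<238)&(W[...,2]<.114); l=loc(W[S]); print("slot floor",np.median(W[S][:,2]),np.percentile(l,[2,98],axis=0))
# ring white ellipse edges: marks
for n_,u,v in(("markL",257,217),("markR",405,216),("markT",334,141),("cheek edge L",285,199),("cheek edge R",385,200),("low edge L",279,248),("low R",386,250)): print(n_,loc(W[v,u][None])[0].round(4),W[v,u][2].round(4))
E
```

```text
cover [0.55160167 0.1715285  0.10838162] [-0.30555753  0.94239014  0.13614485] tilt -0.027793674820764183
cheek z 0.12631690220217323 6050 [[-0.17980825 -0.03350134]
 [-0.1179356   0.03731417]]
up [-0.1815654   0.01769837] [-0.11617965  0.0334909 ]
down [-0.17099577 -0.03170581] [-0.11759339 -0.01641537]
slot floor 0.11063759439944645 [[-0.18986307 -0.01181324]
 [-0.10331717  0.00910157]]
markL [-0.1948  0.0012] 0.1096
markR [-0.1017  0.0014] 0.1088
markT [-0.1483  0.0482] 0.1094
cheek edge L [-0.1773  0.0133] 0.1115
cheek edge R [-0.12   0.016] 0.1249
low edge L [-0.1811 -0.0134] 0.1249
low R [-0.1163 -0.0159] 0.1224
```

```bash
python3 - <<'E'
from h import *
C=H-.149*X+.001*Y; A0=YAW+np.pi/2-.03
env.grip(.03); at=lambda z:np.array([C[0],C[1],z+N])
env.reach(at(.165),Q(A0)); f0=np.array(env.get_state()["force"]); print(f0)
hit=env.movel(at(.105),velocity=.04,stop_force=6); s=env.get_state()
print(hit,"tip z",s["tcp_pos"][2]-N,s["force"]-f0,s["opening"],s["time"])
if s["tcp_pos"][2]-N<.118:
    z=s["tcp_pos"][2]-N+.003; env.movel(at(z),velocity=.05)
    t0=np.array(env.get_state()["torque"])
    for k in range(1,6):
        env.movel(at(z),rot=Q(A0-.06*k)); s=env.get_state(); print(.06*k,np.round(s["force"]-f0,1),np.round(s["torque"]-t0,2),s["time"])
E
```

```text
[ 0.19433987 -0.61832853  0.30478047]
True tip z 0.10930536779167596 [-1.14284415 -0.01067055  4.6836689 ] 0.02979044693940984 12.075
0.06 [-0.9  0.1 -0.5] [-0.01 -0.06  0.03] 12.575
0.12 [ 0.8  1.4 -1.2] [ 0.04 -0.04  0.01] 12.825
0.18 [ 0.8 -0.1 -0.4] [ 0.03 -0.05  0.02] 13.075
0.24 [0.5 0.9 0.4] [-0.02 -0.03  0.06] 13.325
0.3 [-0.2  1.2 -0.8] [ 0.15 -0.04  0.02] 13.575
```

```bash
python3 - <<'E'
from h import *
C=H-.149*X+.001*Y; A0=YAW+np.pi/2-.03
s=env.get_state(); p=np.array(s["tcp_pos"]); p[:2]=C[:2]; f0=np.array([.2,-.6,.3])
for th in list(np.arange(.4,1.45,.1))+list(np.arange(1.48,1.84,.03)):
    p2=p-Z*.002*min(1,max(0,(th-.5)/.8))
    env.movel(p2,rot=Q(A0-th)); s=env.get_state(); print(round(th,2),np.round(s["force"]-f0,1),np.round(s["torque"],2),round(s["time"],1))
    if abs(s["torque"][2])>.7 or np.linalg.norm(s["force"]-f0)>25: break
print(s["qpos"])
E
```

```text
0.4 [-0.2  1.7 -0.8] [ 0.21 -0.01  0.01] 13.8
0.5 [-0.5  2.5 -0.4] [ 0.24  0.04 -0.01] 14.1
0.6 [-0.5  1.3  0.5] [0.31 0.05 0.03] 14.3
0.7 [-0.9  3.   0.8] [ 0.34  0.08 -0.02] 14.6
0.8 [-0.6  2.4  1.5] [ 0.45 -0.   -0.  ] 14.8
0.9 [-0.2  3.2  1.1] [ 0.35 -0.09  0.05] 15.1
1.0 [0.7 2.7 1.6] [ 0.49 -0.19  0.07] 15.3
1.1 [1.3 3.5 0.2] [ 0.59 -0.29  0.04] 15.6
1.2 [0.9 3.1 0.4] [ 0.7  -0.29  0.09] 15.8
1.3 [ 1.   3.4 -1. ] [ 0.65 -0.27  0.03] 16.1
1.4 [ 2.2  4.2 -3.5] [ 0.79 -0.5   0.05] 16.3
1.48 [ 2.2  3.3 -3. ] [ 0.68 -0.48  0.07] 16.6
1.51 [ 4.3  2.7 -3.9] [ 0.73 -0.88  0.07] 16.8
1.54 [ 4.   2.9 -4.5] [ 0.72 -0.95  0.2 ] 17.1
1.57 [ 3.6  3.5 -4.1] [ 0.77 -0.95  0.12] 17.3
1.6 [ 3.8  3.5 -4. ] [ 0.74 -0.94  0.13] 17.6
1.63 [ 3.8  3.  -3.7] [ 0.7  -0.93  0.08] 17.8
1.66 [ 3.5  4.7 -5.4] [ 0.7  -0.92  0.12] 18.1
1.69 [ 4.1  3.5 -3.7] [ 0.73 -0.98  0.16] 18.3
1.72 [ 4.4  2.9 -4. ] [ 0.69 -0.94  0.18] 18.6
1.75 [ 3.9  2.6 -3.8] [ 0.71 -0.95  0.14] 18.8
1.78 [ 4.4  4.  -5.2] [ 0.68 -1.03  0.55] 19.1
1.81 [ 4.7  2.  -5. ] [ 0.61 -0.98  1.16] 19.3
[ 0.05641728  0.42848731 -0.418337    1.98516088  0.24491986  0.77536277
 -1.99662983]
```

The torque rose sharply at 1.81, so the lock is at its stop. I back off into the slot clearance, lift straight out, and look.

```bash
python3 - <<'E'
from h import *
C=H-.149*X+.001*Y; A0=YAW+np.pi/2-.03
p=np.array(env.get_state()["tcp_pos"])
env.movel(p,rot=Q(A0-1.70)); s=env.get_state(); print(s["force"],s["torque"])
env.movel(p+Z*.06,velocity=.08); s=env.get_state(); print(s["force"],s["torque"])
env.movel(p+Z*.09-X*.05); 
p,d,c=cam("wrist"); cv2.imwrite("pics/w3.png",p)
W=cloud(c,d); np.savez("w3.npz",p=p,W=W); print(env.get_state()["time"])
E
```

```text
[ 0.5452184   0.10600635 -0.17421986] [-0.00686702 -0.26184853  0.08789679]
[ 0.17899988  0.42805222 -0.13816689] [0.06331467 0.02913891 0.03065622]
21.075
```

View pics/w3.png

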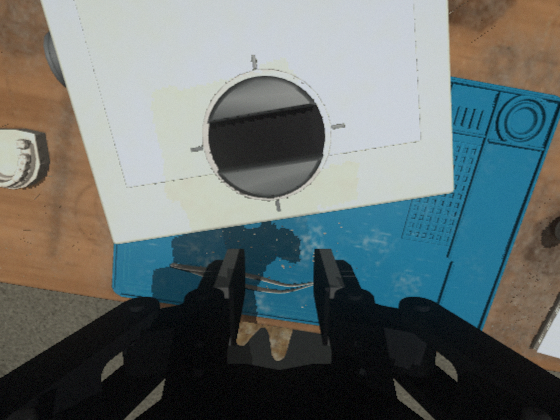

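The slot now runs parallel to the front edge: the marks are at (196,149) and (338,126), and the slot edges run (208,124)-(316,105) and (210,172)-(325,158). I check the height drop and angle numerically.

```bash
python3 - <<'E'
from h import *
W=np.load("w3.npz")["W"]; V,U=np.mgrid[:420,:560]
near=np.hypot(U-267,V-134)<64
med=lambda S:np.median(W[S][:,2])
def fit(S):
    P=W[S]; return np.linalg.lstsq(np.c_[(P-H)@X,(P-H)@Y,np.ones(len(P))],P[:,2],rcond=None)[0]
print("cheek z",med(near&(V>165)&(V<195)&(W[...,2]>.118)),med(near&(V<110)&(W[...,2]>.118)),"floor",med((abs(U-267)<25)&(abs(V-138)<12)))
S=((U>345)&(U<440)&(V>10)&(V<180))|((U>110)&(U<190)&(V>30)&(V<190)); S&=abs(W[...,2]-.106)<.006
print("tilt",fit(S),"expect slope 0 locked, -0.016 unlocked")
w=np.load("w2.npz"); 
c={k:w[k] for k in("fx","fy","cx","cy","rvec","tvec")}; W=cloud(c,w["d"])
S=(((U>260)&(U<520)&(V>20)&(V<130))|((U>420)&(U<500)&(V>150)&(V<300)))&(abs(W[...,2]-.108)<.006); print("before",fit(S))
W=np.load("w3.npz")["W"]
# slot angle: boundary of floor region
l=near&(W[...,2]>.121); P=W[l]; x=(P-H)@X; y=(P-H)@Y
for nm,s in(("back",x>-.149),("front",x<-.149)):
    xs=[];ys=[]
    for yy in np.arange(-.024,.025,.003):
        k=s&(abs(y-yy)<.0015)
        if k.sum()>5: ys.append(yy); xs.append(np.percentile(x[k],3) if nm=="back" else np.percentile(x[k],97))
    print(nm,np.polyfit(ys,xs,1),len(xs))
E
```

```text
cheek z 0.12493304823123252 0.12473298462527056 floor 0.10903229449041164
tilt [0.0020276  0.00213899 0.10638398] expect slope 0 locked, -0.016 unlocked
before [-0.01156157 -0.00154854  0.10618348]
back [ 0.0044586  -0.13278875] 17
front [ 0.00313337 -0.1638525 ] 17
```

```bash
python3 - <<'E'
from h import *
p=np.array(env.get_state()["tcp_pos"]); env.movel(p+Z*.12); env.dwell(.5); print(env.get_state()["time"]); print(job.job_done())
E
```

```text
22.525
the job is handed in; nothing more can be done
None
```

The cover is shut and locked: the lock was turned clockwise to its stop, and the depth check shows the slot parallel to the front edge and the cover drawn down flat. The hand is clear of everything, and I handed the job in at 22.5 s.

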